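# Slide the drilling template onto the jig's locating pins

### The arm

A 6-joint arm with a two-finger parallel gripper is mounted at the origin on a cart in front of the work surface, level with it; the furniture and walls round the work are solid. World frame = base frame: x ahead of the robot, y to its left, z up, the work surface at z = 0. Lengths are in m, angles in degrees, forces in N, time in s.
With the tool pointing down it reaches from about 0.4 to 0.825 m from the base axis. Payload 7 kg.
Tool frame: the origin (TCP) lies midway between the tips of the shut fingers; the grasp point (between the pads) lies 19 mm behind it; z points along the fingers, y is the line along which they close (so a half turn about z gives the same grasp; the last joint's range is limited). The gripper opens to 88 mm and grips with 3 to 60 N. Pads are 19 mm wide; open, the fingers measure 130 mm over their backs; the gripper's body (78 mm by 193 mm) begins 47 mm behind the grasp point.
Start: joints at [93.169, 20.546, 0.682, 0, -70.136, -16.507], TCP at [0.156, 0.657, 0.196] pointing down, gripper open.
Joint ranges: [-176.03, 176.03], [-82.01, 121.73], [-58.28, 71.71], [-173.87, 95.51], [-174.79, -0.11], [-173.66, 173.66]. Speed limits (degrees/s): [136.94, 136.94, 172.46, 180, 180, 180].

### API

Orientations are given as [roll, pitch, yaw] about the fixed x, y, z axes, in that order (R = Rz(yaw) Ry(pitch) Rx(roll)).
In Python, from plant import ctrl, viewer, close_job gives the robot as it stands. The module is installed in compiled form; this text tells all that it offers.
- The arm moves only by the tool step_arm, never from a script. Its argument "moves" is a list that holds one entry, the list of rows, each a list of 5 numbers: the shift along the world's x, y, z in cm, then the turn about the world's z in rad, then the finger opening in cm, from 0 to 8.76. In form: [[[tx, ty, tz, twist, grip], ...]]. A call has 1 to 10 rows; each row shifts and turns the commanded pose from where the row before left it; what a row does not reach is not made up. A row lasts 1/10 s, in which the tool goes at most 50 mm and 8.59 degrees, less where a joint would pass 70% of its speed; a pose out of reach is approached as far as the arm can. A call with a gripper value outside its range is refused whole. The fingers move at their own pace and stop on an object; the grip force is fixed at half the most. Time passes only in rows, so rows that do not move let the fingers close. It gives the time, the measured TCP pose, the force, the opening and the grip force at its end, in the units of the state.
- ctrl.get_obs(): the state, without advancing time (a new reading comes with each control period).
- viewer.snapshot(name): name is "side" or "top"; returns (picture, depth): 420x560x3 uint8, blue, green, red; 420x560 float32, m along the optical axis (not along the pixel's ray), 0 where there is no reading.
- viewer.camera_info(name): a dict with "camera_matrix" (3x3 intrinsics, pixels), "eye" and "orientation" of the camera in the world. Camera axes: x right, y down, z forward; pixel columns grow to the right and rows downward; lengths in m; the calibration is good to about 2 mm. A picture is of the moment at which its call begins. camera_info takes no time and is no camera call.
- close_job(): hands the job in; it is judged then, once.
The state is a dict: "clock": time; "joint_pos": joint angles; "qvel": joint speeds; "tau": joint torques, N m; "tool_pos": TCP position; "orientation": TCP orientation; "force": force on the tool from outside, world axes, zero at the start; "moment": the same for the moment, N m; "opening": finger opening in m; "gripper_force": force on a finger pad.
Only numpy, scipy, OpenCV 4.12 (cv2) and the standard library are available. Lean on these libraries where they do the work, as an engineer would, in place of code of your own. Each camera call takes 0.05 s, during which the arm holds its last target. There are 200 camera calls.

### The job

Slide the aluminium drilling template by its red handle along the jig's plywood runway, without lifting it up, until its two holes are over the two steel pins; then let go so that it drops over them and lies flat on the wooden workpiece. Leave the tools lying round the jig where they are.

Things in the scene. Friction and masses are not known exactly. Their poses are not given: they have to be found in the camera images.
- jig: fixed drilling jig on a dark steel plate 330 x 116 x 10 mm. Origin at bench level on the centre line, under the runway's end; x along the slide towards the pins, y to the left of it, z up. Plywood runway: x -166 to 0 mm, 110 mm wide, top 36 mm above the bench. Fixed pale wooden workpiece: x 2 to 154 mm, top 20 mm above the bench; two steel pins stand up through it nearly to runway level
- pin_a (a point): centre of the top (35.2 mm above the bench) of the pin nearer the runway, at jig x 45, y +25 mm; 20 mm in diameter, nose tapering to 12 mm over the top 6 mm. Past the runway's end the template rides on the pin tops until its holes meet the pins, then it drops 16 mm
- pin_b (a point): centre of the top of the pin farther from the runway, at jig x 95, y -25 mm; same size. With both holes on their pins the template has the jig's yaw and its origin is at jig x 75, y 0 mm
- template: loose aluminium plate 140 x 100 x 8 mm, 0.3 to 0.5 kg, with two 30 mm through holes, four brass bushings and a red bar handle; starts on the runway, up to 12 mm off its centre line and turned up to 0.12 rad. Origin at the centre of the underside; x along the 140 mm side towards the pins, z up. Hole a at x -30, y +25 mm, hole b at x +20, y -25 mm
- hole_a (a point): centre of the hole that belongs over pin a, at the plate's underside
- hole_b (a point): centre of the hole that belongs over pin b, at the plate's underside
- grip (a point): centre of the red handle bar: bar 76 mm along the template's x, 18 mm wide in y, 20 mm high, 38 mm above the plate's underside (bar from 28 to 48 mm), on two 14 mm posts; pinch it across the 18 mm; the plate's upper face is 30 mm below this point
- pliers: blue-handled pliers lying on the bench, 161 mm long, 14 mm high; a bystander, origin at the centre of its underside
- driver_yellow: yellow-handled screwdriver lying on the bench, 197 mm long; a bystander, origin at the centre of its underside
- marker: black and white marker pen lying on the bench, 132 mm long; a bystander, origin at the centre of its underside
- tape_measure: yellow tape measure standing on the bench, 36 x 82 x 63 mm high; a bystander, origin at the centre of its underside
- wrench: steel combination wrench lying on the bench, 188 mm long, 9 mm high; a bystander, origin at the centre of its underside

How it is judged (in metres and radians):
At the end, for the whole second after the job is handed in: Both holes are round their own pins (centres within 8 mm, seen from above), the plate lies flat on the workpiece (underside at most 4 mm above it, tilt under 0.06 rad), at rest and released (horizontal distance between hole_a and pin_a below 0.008 m and horizontal distance between hole_b and pin_b below 0.008 m and z of template in the frame of jig below 0.024 m and angle between template's own z axis and vertical below 0.06 rad and linear speed of template below 0.02 m/s and contact force between template and the fingers below 0.1 N); the robot touches nothing.
It fails at once if the template is lifted more than 12 mm above the runway (z of template in the frame of jig above 0.048 m).
It fails at once if a tool lying round the jig is moved more than 30 mm (distance of any of pliers, driver_yellow, marker, tape_measure, wrench from where it was at the start of the episode above 0.03 m).
It also fails if it takes over 32 s, if anything falls off the work surface, if the arm or the gripper's body presses on something with over 40 N, if the wrist force passes 120 N, or if a joint passes its speed limit or range.

## Working session

There is one attempt and no reset: what is moved stays moved. The work goes in short steps, Python scripts to look and compute and a tool call to move; the robot and the scene stay as the last step left them, time stands still between calls to the robot, and variables do not carry over. Pictures are saved under pics/ and viewed, at most 10 in all, crops included, and the job is handed in when it is done.

Besides the shell and the picture viewer there is one more tool, called after ">>>" by a JSON object that holds its "api" and its "payload", one argument or row to a line. step_arm: Moves the arm, as the interface text tells. Its arguments: {"type":"object","properties":{"moves":{"type":"array","items":{"type":"array","items":{"type":"array","items":{"type":"number"}}}}},"required":["moves"]}

```bash
mkdir -p pics
cat > h.py <<'E'
import numpy as np,cv2
from plant import ctrl,viewer,close_job
def snap(n,f=None):
    p,d=viewer.snapshot(n)
    p=np.array(p)
    if f: cv2.imwrite('pics/'+f,p)
    return p,np.array(d)
def cam(n):
    c=viewer.camera_info(n);return np.array(c['camera_matrix']),np.array(c['eye']),c['orientation']
E
python3 - <<'E'
from h import *
for n in('top','side'):
    p,d=snap(n,n+'1.png'); np.save(n+'1.npy',d); print(n,cam(n))
print(ctrl.get_obs())
E
```

```text
top (array([[390.66496354,   0.        , 279.15136347],
       [  0.        , 390.66496354, 206.89827869],
       [  0.        ,   0.        ,   1.        ]]), array([ 0.39360036, -0.2041024 ,  1.08610678]), array([-175.40957323,    1.99945609,  -90.98623074]))
side (array([[380.55130197,   0.        , 285.99514845],
       [  0.        , 380.55130197, 213.96151998],
       [  0.        ,   0.        ,   1.        ]]), array([ 0.45271179, -1.05111535,  0.59162743]), array([-120.486115  ,   -0.56645983,   -0.48210822]))
{'clock': 0.1, 'joint_pos': array([ 9.31679986e+01,  2.05874289e+01,  6.39979588e-01, -1.73189169e-02,
       -7.01375760e+01, -1.65062994e+01]), 'qvel': array([-0.00552215, -0.13579373,  0.10857776,  0.02509322, -0.0363515 ,
        0.07285704]), 'tau': array([-1.70995179e-03, -5.84169459e+01,  2.93752652e+01,  7.01556846e+00,
        1.01384497e-02, -5.04920411e-05]), 'tool_pos': array([0.15565153, 0.65631012, 0.1953239 ]), 'orientation': array([ 1.79913852e+02, -8.54871947e-03, -1.33441908e+01]), 'force': array([ 0.49408096, -0.13082311, -0.65144503]), 'moment': array([-0.01826174, -0.05369264, -0.02372796]), 'gripper_force': 0.0, 'opening': 0.08757602105643413}
```

View pics/top1.png

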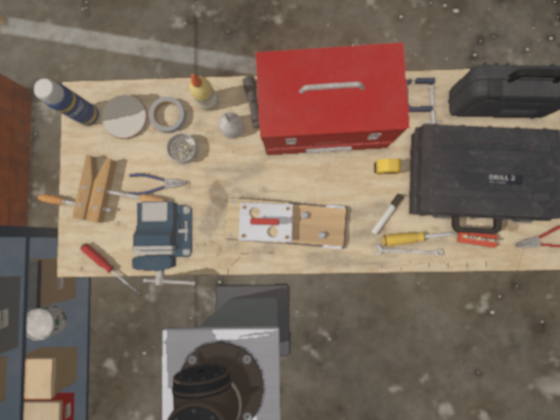

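View pics/side1.png

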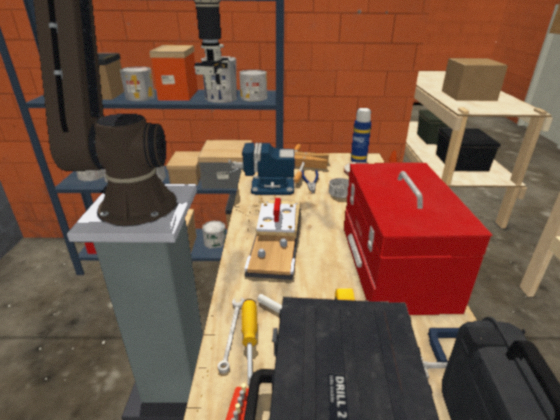

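The top view shows the template at about (265,222) with its red handle, holes near (256,212) and (272,231), and pins near (306,215) and (322,235). The runway slides toward image right (world -y). The side view shows the same, with the vise behind the jig. Next I'll measure it more closely.

```bash
cat >> h.py <<'E'
from scipy.spatial.transform import Rotation as Ro
def ray(n,u,v):
    K,e,o=cam(n);R=Ro.from_euler('xyz',o,degrees=True).as_matrix()
    return e,R@np.linalg.inv(K)@np.array([u,v,1.])
def onz(n,u,v,z):
    e,r=ray(n,u,v);return e+r*(z-e[2])/r[2]
def tri(a,b):
    (e1,r1),(e2,r2)=ray('top',*a),ray('side',*b)
    t=np.linalg.lstsq(np.c_[r1,-r2],e2-e1,rcond=None)[0]
    return (e1+t[0]*r1+e2+t[1]*r2)/2,np.linalg.norm(e1+t[0]*r1-e2-t[1]*r2)
def dep(n,d,u,v):
    e,r=ray(n,u,v);return e+r*d[int(round(v)),int(round(u))]
def redmask(p,box):
    h=cv2.cvtColor(p,cv2.COLOR_BGR2HSV);m=cv2.inRange(h,(0,140,60),(8,255,255))|cv2.inRange(h,(172,140,60),(180,255,255))
    k=np.zeros_like(m);x0,x1,y0,y1=box;k[y0:y1,x0:x1]=255;return m&k
E
python3 - <<'E'
from h import *
T=cv2.imread('pics/top1.png');S=cv2.imread('pics/side1.png');dT=np.load('top1.npy');dS=np.load('side1.npy')
c={}
for n,p,b in(('top',T,(232,300,200,245)),('side',S,(255,300,190,230))):
    m=redmask(p,b);k=cv2.findNonZero(m);r=cv2.minAreaRect(k);print(n,len(k),r,k.reshape(-1,2).mean(0));c[n]=k.reshape(-1,2).mean(0)
print('handle tri',tri(c['top'],c['side']))
print('dep',dep('top',dT,*c['top']))
for q in [(245,235),(285,212),(298,240),(330,215),(215,215),(306,215),(322,235),(160,250),(155,213),(150,250),(330,100),(258,100),(232,120)]: print(q,dep('top',dT,*q).round(4))
a=cv2.resize(T[190:256,228:356],None,fx=6,fy=6,interpolation=cv2.INTER_CUBIC);cv2.imwrite('pics/tc.png',a)
a=cv2.resize(S[190:285,240:310],None,fx=6,fy=6,interpolation=cv2.INTER_CUBIC);cv2.imwrite('pics/sc.png',a)
E
```

```text
top 101 ((264.5, 221.0), (4.0, 25.0), 90.0) [264.72277228 221.0990099 ]
side 115 ((277.0, 209.5), (23.0, 6.0), 90.0) [276.5826087 208.1826087]
handle tri (array([ 0.43948546, -0.13169128,  0.06883029]), np.float64(4.325672981142312e-05))
dep [ 0.43877418 -0.13284639  0.0850715 ]
(245, 235) [ 0.4044 -0.0772  0.0484]
(285, 212) [ 0.4639 -0.1846  0.0444]
(298, 240) [ 0.3887 -0.218   0.0196]
(330, 215) [ 0.4547 -0.306   0.0245]
(215, 215) [0.4622 0.0122 0.0019]
(306, 215) [ 0.4551 -0.2406  0.0397]
(322, 235) [ 0.4009 -0.282   0.0379]
(160, 250) [0.3707 0.1191 0.1418]
(155, 213) [0.4623 0.138  0.1256]
(150, 250) [0.3708 0.1484 0.1292]
(330, 100) [ 0.7095 -0.296   0.2053]
(258, 100) [ 0.7144 -0.1298  0.2056]
(232, 120) [ 0.7083 -0.0495  0.0789]
```

View pics/tc.png

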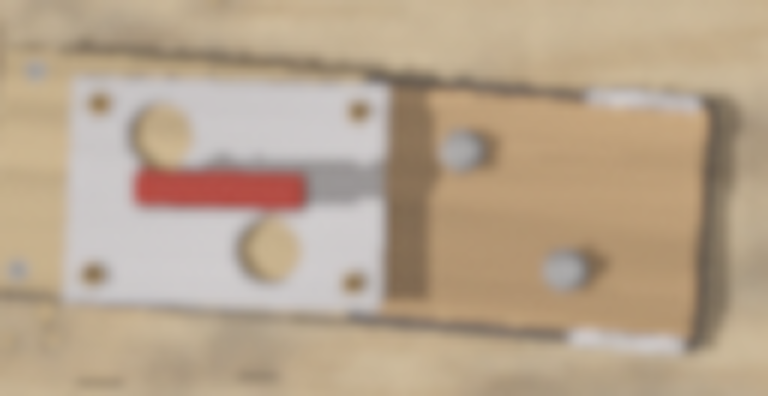

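View pics/sc.png

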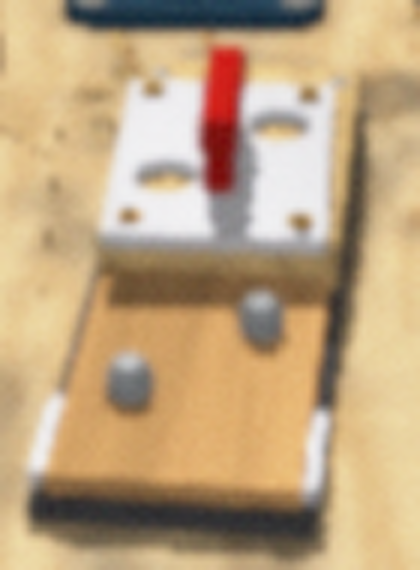

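The crops show bushings at about (99,103), (359,110), (93,273), (354,282), holes at (162,135), (270,250), and pin tops at (465,148), (568,268) in the top crop. In the side crop, the pin tops are at (262,300) and (130,360). I'll compute the poses from these.

Run:
```python
from h import *
t=lambda x,y:((x+.5)/6-.5+228,(y+.5)/6-.5+190)
s=lambda x,y:((x+.5)/6-.5+240,(y+.5)/6-.5+190)
B=[onz('top',*t(*q),.044)for q in[(99,103),(359,110),(93,273),(354,282)]]
print('bush',np.round(B,4)); c=np.mean(B,0);print('centre',c)
yw=lambda v:np.degrees(np.arctan2(v[1],v[0]))
print('yaw tmpl',yw(B[1]-B[0]),yw(B[3]-B[2]),yw(B[0]-B[2])-90,yw(B[1]-B[3])-90)
for a,b in(((99,103),(152,88)),((359,110),(302,221)) ,((93,273),(0,0)),((354,282),(129,215))): pass
print('tri bush',tri(t(359,110),s(302,221)),tri(t(354,282),s(129,215)),tri(t(99,103),s(310,93)),tri(t(93,273),s(153,89)))
print('tri pins',tri(t(467,147),s(262,298)),tri(t(571,267),s(130,358)))
P=[onz('top',*t(*q),.0352)for q in[(467,147),(571,267)]];print('pins top',P,yw(P[1]-P[0])+45,np.linalg.norm(P[1]-P[0]))
Q=[onz('side',*s(*q),.0352)for q in[(262,298),(130,358)]];print('pins side',Q,yw(Q[1]-Q[0])+45,np.linalg.norm(Q[1]-Q[0]))
H=[onz('top',*t(*q),.044)for q in[(162,135),(270,250)]];print('holes',H,yw(H[1]-H[0])+45)
# jig edges: bottom right corners of steel plate / workpiece edge
E=[onz('top',*t(*q),.02)for q in[(430,95),(705,105),(690,340),(430,315)]];print('wp edges',yw(E[1]-E[0]),yw(E[2]-E[3]),yw(E[1]-E[2])-90)
print('runway',yw(onz('top',*t(60,300),.036)-onz('top',*t(0,297),.036)), yw(onz('top',*t(360,80),.036)-onz('top',*t(0,53),.036)))
dT=np.load('top1.npy')
print('depth z plate',[dep('top',dT,*t(*q))[2].round(4) for q in[(230,110),(330,250),(180,270)]],'wp',dep('top',dT,*t(500,220))[2],'runway',dep('top',dT,*t(30,180))[2])
```

```text
bush [[ 0.4802 -0.0749  0.044 ]
 [ 0.4748 -0.1912  0.044 ]
 [ 0.4044 -0.0715  0.044 ]
 [ 0.3983 -0.1876  0.044 ]]
centre [ 0.43941991 -0.13131195  0.044     ]
yaw tmpl -92.68848293027007 -92.96425913168106 -92.59601066254959 -92.74319032498586
tri bush (array([ 0.47518603, -0.19125975,  0.0467412 ]), np.float64(0.0012749363072243713)) (array([ 0.39847047, -0.18762244,  0.04730656]), np.float64(0.00028523429241235506)) (array([ 0.48083957, -0.07532717,  0.04737962]), np.float64(0.001791562733553074)) (array([ 0.40457044, -0.07190998,  0.047391  ]), np.float64(0.0005029385919354556))
tri pins (array([ 0.45781239, -0.23912774,  0.03791277]), np.float64(0.0002647577988487524)) (array([ 0.40339155, -0.28403712,  0.0384566 ]), np.float64(0.00010231437110846381))
pins top [array([ 0.45784568, -0.23922269,  0.0352    ]), array([ 0.40337079, -0.28428903,  0.0352    ])] -95.39951116080707 0.07069999386644416
pins side [array([ 0.45797017, -0.2351334 ,  0.0352    ]), array([ 0.40315252, -0.27951747,  0.0352    ])] -96.00402645745834 0.07053311541715844
holes [array([ 0.46531203, -0.1030388 ,  0.044     ]), array([ 0.41316641, -0.15052919,  0.044     ])] -92.67504833692905
wp edges -93.2468254349078 -96.44613936635132 -95.37475216949495
runway -93.81854474685551 -95.47379710203117
depth z plate [np.float64(0.0445), np.float64(0.0444), np.float64(0.0462)] wp 0.02057796823896596 runway 0.036720321565536285
```

>>> {"api": "step_arm", "payload": {
  "moves": [
    [[3, -3.2, 0.5, -0.1, 8.76], [3, -3.2, 0.5, -0.1, 8.76], [3, -3.2, 0.5, -0.1, 8.76], [3, -3.2, 0.5, -0.1, 8.76], [3, -3.2, 0.5, -0.1, 8.76], [3, -3.2, 0.5, -0.1, 8.76], [3, -3.2, 0.5, -0.1, 8.76], [3, -3.2, 0, -0.1, 8.76]]
  ]
}}

```text
clock: 0.9
tool_pos: [0.3968, 0.3994, 0.2318]
orientation: [-180.0, 0.0, -59.4]
force: [0.6, 1.0, 0.1]
opening: 0.0876
gripper_force: 0.0
```

>>> {"api": "step_arm", "payload": {
  "moves": [
    [[0.3, -4, 0, -0.06, 8.76], [0.3, -4, 0, -0.06, 8.76], [0.3, -4, 0, -0.06, 8.76], [0.3, -4, 0, -0.06, 8.76], [0.3, -4, 0, -0.06, 8.76], [0.3, -4, 0, -0.06, 8.76], [0.3, -4, 0, -0.06, 8.76], [0.3, -4, 0, -0.06, 8.76], [0.3, -4, 0, -0.06, 8.76], [0, 0, 0, 0, 8.76]]
  ]
}}

```text
clock: 1.9
tool_pos: [0.4221, 0.0372, 0.231]
orientation: [180.0, -0.0, -90.5]
force: [0.5, 0.5, 0.7]
opening: 0.0872
gripper_force: 0.0
```

>>> {"api": "step_arm", "payload": {
  "moves": [
    [[0.35, -3.4, 0, -0.01, 8.76], [0.35, -3.4, 0, -0.01, 8.76], [0.35, -3.4, -2, -0.01, 8.76], [0.35, -3.4, -3, -0.01, 8.76], [0.35, -3.3, -4, 0, 8.76], [0, 0, -3, 0, 8.76], [0, 0, 0, 0, 8.76], [0, 0, 0, 0, 8.76]]
  ]
}}

```text
clock: 2.7
tool_pos: [0.4403, -0.1268, 0.1131]
orientation: [179.9, -0.0, -92.4]
force: [-0.4, 0.4, 0.5]
opening: 0.0875
gripper_force: 0.0
```

Run:
```python
from h import *
S,_=snap('side');T,_=snap('top')
a=cv2.resize(S[150:285,210:340],None,fx=4,fy=4,interpolation=cv2.INTER_CUBIC);b=cv2.resize(T[150:285,200:340],None,fx=2.8,fy=4,interpolation=cv2.INTER_CUBIC)
cv2.imwrite('pics/x2.png',cv2.resize(np.hstack([a,b[:540]]),None,fx=.85,fy=.85))
o=ctrl.get_obs();print(o['tool_pos'],o['orientation'],o['clock'])
```

```text
[ 0.44153114 -0.12631682  0.11442438] [-1.79851063e+02  3.12168797e-03 -9.23169238e+01] 2.8
```

View pics/x2.png

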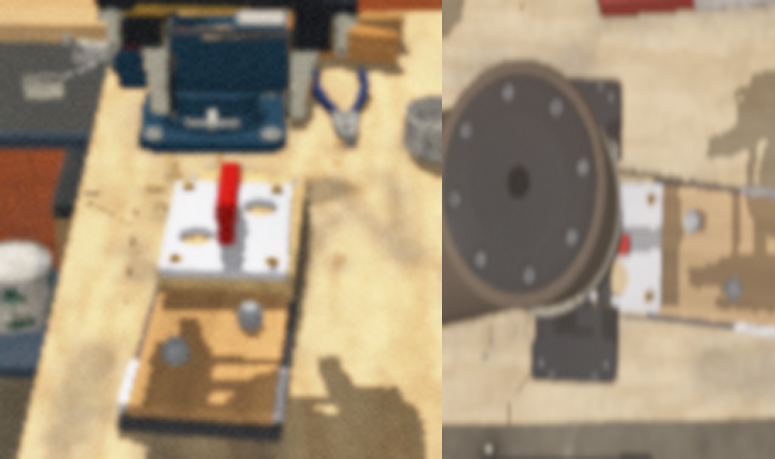

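The side view shows the open fingers at crop x≈155 and 300, either side of the red bar at x≈228, so they are centred on it. I'll go down and close.

>>> {"api": "step_arm", "payload": {
  "moves": [
    [[-0.1, -0.5, -1.5, -0.007, 8.76], [0, 0, -1.5, 0, 8.76], [0, 0, -1.4, 0, 8.76], [0, 0, -1.2, 0, 8.76], [0, 0, 0, 0, 8.76], [0, 0, 0, 0, 1], [0, 0, 0, 0, 1], [0, 0, 0, 0, 1], [0, 0, 0, 0, 1], [0, 0, 0, 0, 1]]
  ]
}}

```text
clock: 3.8
tool_pos: [0.4393, -0.132, 0.057]
orientation: [-180.0, 0.0, -92.8]
force: [-0.5, 0.3, 0.1]
opening: 0.0531
gripper_force: 0.0
```

>>> {"api": "step_arm", "payload": {
  "moves": [
    [[0, 0, 0, 0, 1], [0, 0, 0, 0, 1], [0, 0, 0, 0, 1], [0, 0, 0, 0, 1], [0, 0, 0, 0, 1], [0, 0, 0, 0, 1]]
  ]
}}

```text
clock: 4.4
tool_pos: [0.4391, -0.132, 0.0567]
orientation: [180.0, -0.0, -92.8]
force: [0.3, 0.8, 0.8]
opening: 0.0109
gripper_force: 0.0
```

Run:
```python
from h import *
S,d=snap('side')
cv2.imwrite('pics/x3.png',cv2.resize(S[150:285,200:360],None,fx=4,fy=4,interpolation=cv2.INTER_CUBIC))
o=ctrl.get_obs();print(o['tool_pos'],o['orientation'],o['opening'],o['gripper_force'])
```

```text
[ 0.43910011 -0.13196282  0.05665775] [ 1.79997120e+02  2.77372122e-04 -9.28067550e+01] 0.010530686225619838 0.0
```

View pics/x3.png

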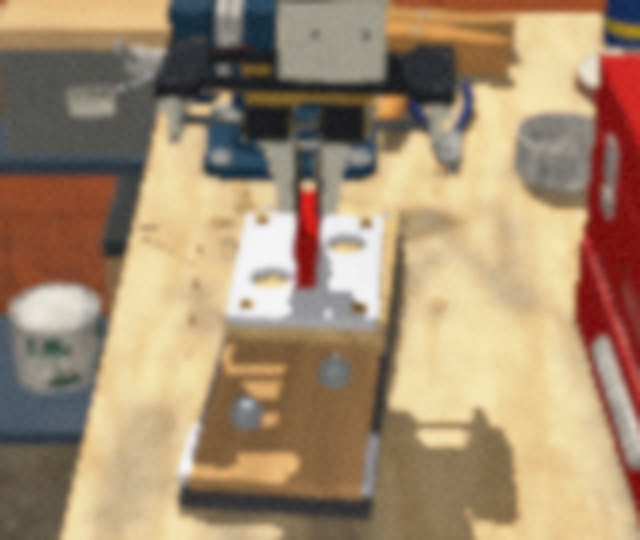

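Run:
```python
from h import *
def proj(n,X):
    K,e,o=cam(n);R=Ro.from_euler('xyz',o,degrees=True).as_matrix();q=K@(R.T@(np.array(X)-e));return q[:2]/q[2]
for X in([.4391,-.132,.0567],[.4391,-.132,.076],[.4391,-.132,.084],[.441,-.094,.084],[.437,-.17,.084],[.437,-.17,.064]):
    print(X,(proj('side',X)-[200,150])*4)
S,d=snap('side')
for u,v in[(276,190),(276,200),(276,205),(276,210),(276,217),(272,195),(281,195),(272,190),(281,190),(281,199),(271,199)]:print(u,v,S[v,u],dep('side',d,u,v).round(4))
```

```text
[0.4391, -0.132, 0.0567] [305.84986943 248.04413476]
[0.4391, -0.132, 0.076] [305.77118279 223.93906211]
[0.4391, -0.132, 0.084] [305.73813609 213.81544867]
[0.441, -0.094, 0.084] [309.11891011 187.97741491]
[0.437, -0.17, 0.084] [301.83986205 241.3178495 ]
[0.437, -0.17, 0.064] [301.96314897 267.01282465]
276 190 [84 68 40] [0.4346 0.0852 0.0153]
276 200 [ 28  35 212] [ 0.4377 -0.1159  0.0861]
276 205 [ 21  25 178] [ 0.4381 -0.1442  0.0859]
276 210 [ 18  22 131] [ 0.4384 -0.167   0.0833]
276 217 [ 14  16 130] [ 0.4383 -0.1654  0.0604]
272 195 [122 138 138] [ 0.4271 -0.13    0.1092]
281 195 [129 147 148] [ 0.4516 -0.1433  0.1163]
272 190 [135 150 155] [ 0.4275 -0.1423  0.1307]
281 190 [133 148 152] [ 0.4516 -0.1408  0.13  ]
281 199 [130 146 150] [ 0.4516 -0.1382  0.1013]
271 199 [140 154 159] [ 0.4246 -0.1427  0.1036]
```

Run:
```python
from h import *
S,d=snap('side','s4.png')
for v in range(194,214,2):
    print(v,[(u,dep('side',d,u,v).round(3).tolist()) for u in(268,270,272,274,277,279,281,283,285)])
cv2.imwrite('pics/x4.png',cv2.resize(S[170:235,245:310],None,fx=9,fy=9,interpolation=cv2.INTER_NEAREST))
```

```text
194 [(268, [0.417, -0.142, 0.119]), (270, [0.422, -0.141, 0.118]), (272, [0.427, -0.127, 0.111]), (274, [0.433, -0.14, 0.117]), (277, [0.438, 0.076, 0.005]), (279, [0.446, -0.143, 0.119]), (281, [0.452, -0.141, 0.118]), (283, [0.457, -0.146, 0.121]), (285, [0.465, 0.076, 0.005])]
196 [(268, [0.416, -0.138, 0.11]), (270, [0.422, -0.141, 0.112]), (272, [0.427, -0.139, 0.111]), (274, [0.433, -0.139, 0.111]), (277, [0.438, 0.065, 0.003]), (279, [0.446, -0.139, 0.111]), (281, [0.452, -0.14, 0.112]), (283, [0.457, -0.141, 0.112]), (285, [0.465, 0.068, 0.002])]
198 [(268, [0.409, 0.054, 0.002]), (270, [0.422, -0.139, 0.105]), (272, [0.427, -0.141, 0.106]), (274, [0.433, -0.14, 0.105]), (277, [0.44, -0.105, 0.086]), (279, [0.446, -0.144, 0.108]), (281, [0.452, -0.143, 0.107]), (283, [0.457, -0.146, 0.108]), (285, [0.465, 0.049, 0.004])]
200 [(268, [0.412, -0.028, 0.039]), (270, [0.422, -0.142, 0.1]), (272, [0.427, -0.14, 0.099]), (274, [0.433, -0.141, 0.1]), (277, [0.44, -0.117, 0.086]), (279, [0.446, -0.139, 0.099]), (281, [0.452, -0.144, 0.101]), (283, [0.457, -0.14, 0.099]), (285, [0.464,
[... 1010 characters left out ...]
162, 0.086]), (279, [0.446, -0.152, 0.081]), (281, [0.452, -0.09, 0.046]), (283, [0.458, -0.088, 0.045]), (285, [0.463, -0.088, 0.045])]
210 [(268, [0.414, -0.102, 0.046]), (270, [0.42, -0.104, 0.047]), (272, [0.426, -0.105, 0.047]), (274, [0.433, -0.167, 0.083]), (277, [0.441, -0.167, 0.083]), (279, [0.446, -0.151, 0.074]), (281, [0.452, -0.092, 0.04]), (283, [0.458, -0.092, 0.04]), (285, [0.463, -0.089, 0.038])]
212 [(268, [0.415, -0.115, 0.047]), (270, [0.42, -0.116, 0.047]), (272, [0.426, -0.113, 0.045]), (274, [0.433, -0.164, 0.075]), (277, [0.441, -0.166, 0.076]), (279, [0.446, -0.113, 0.045]), (281, [0.452, -0.112, 0.045]), (283, [0.458, -0.099, 0.038]), (285, [0.463, -0.099, 0.038])]
```

View pics/x4.png

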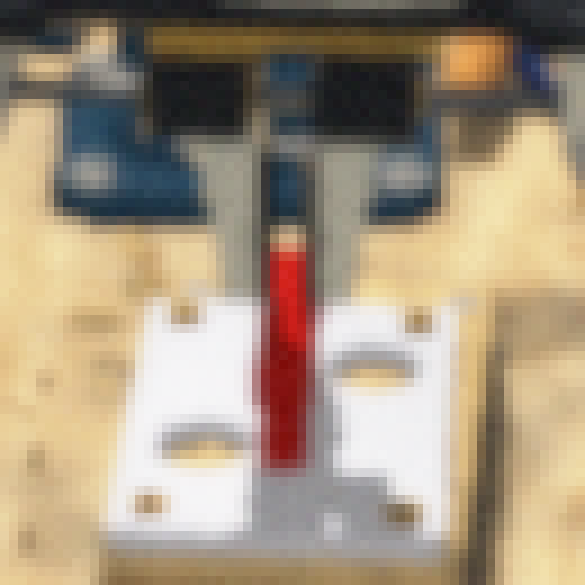

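The crop shows the fingertips ending at about row 203 (z≈0.092 at y≈-0.14), just above the red bar. They closed over nothing, so the real tips are about 35 mm higher than the reported TCP. I'll open, lower in steps while watching the force, and look again.

>>> {"api": "step_arm", "payload": {
  "moves": [
    [[0, 0, 0, 0, 6], [0, 0, 0, 0, 6], [0, 0, 0, 0, 6], [0, 0, 0, 0, 6], [0, 0, 0, 0, 6], [0, 0, 0, 0, 6], [0, 0, 0, 0, 6], [0, 0, 0, 0, 6]]
  ]
}}

```text
clock: 5.35
tool_pos: [0.4391, -0.132, 0.0567]
orientation: [180.0, -0.0, -92.8]
force: [0.2, -0.2, 0.8]
opening: 0.0595
gripper_force: 0.0
```

>>> {"api": "step_arm", "payload": {
  "moves": [
    [[0, 0, -0.5, 0, 6], [0, 0, -0.5, 0, 6], [0, 0, 0, 0, 6]]
  ]
}}

```text
clock: 5.65
tool_pos: [0.4384, -0.132, 0.0457]
orientation: [179.9, -0.0, -92.8]
force: [-0.1, 0.4, 0.3]
opening: 0.0599
gripper_force: 0.0
```

```bash
cat > tip.py <<'E'
from h import *
S,d=snap('side')
o=ctrl.get_obs();print(o['tool_pos'],o['opening'],o['force'],o['clock'])
# finger pixels: 3D points with y near -0.14 and x off the bar
K,e,oo=cam('side');R=Ro.from_euler('xyz',oo,degrees=True).as_matrix()
v,u=np.mgrid[0:420,0:560];r=np.stack([u,v,np.ones_like(u)],-1)@np.linalg.inv(K).T@R.T
P=e+r*d[...,None]; y0=o['tool_pos'][1]
x0=o['tool_pos'][0]
m=(d>0)&(abs(P[...,1]-y0)<.02)&(abs(P[...,0]-x0)<.07)&(abs(P[...,0]-x0)>.011)&(P[...,2]>.052)&(P[...,2]<.16)
Q=P[m]
for s in(-1,1):
    q=Q[(Q[:,0]-x0)*s>0]; print(s,len(q), 'tip z',np.sort(q[:,2])[:8].round(4),'x range low',q[q[:,2]<q[:,2].min()+.015][:,0].min().round(4),q[q[:,2]<q[:,2].min()+.015][:,0].max().round(4))
E
python3 tip.py
```

```text
[ 0.43858476 -0.13203257  0.04608421] 0.05993435551731467 [ 0.40503182  0.1491327  -0.18270412] 5.7
-1 138 tip z [0.0796 0.0797 0.0821 0.0821 0.0823 0.0825 0.0828 0.0831] x range low 0.3914 0.4077
1 119 tip z [0.0798 0.0806 0.0815 0.0823 0.0828 0.0831 0.0836 0.084 ] x range low 0.4681 0.4817
```

>>> {"api": "step_arm", "payload": {
  "moves": [
    [[0, 0, -0.5, 0, 6], [0, 0, -0.5, 0, 6], [0, 0, -0.5, 0, 6], [0, 0, -0.5, 0, 6], [0, 0, 0, 0, 6]]
  ]
}}

```text
clock: 6.2
tool_pos: [0.4385, -0.132, 0.0259]
orientation: [179.9, -0.0, -92.8]
force: [-0.3, 0.4, -0.4]
opening: 0.0598
gripper_force: 0.0
```

```bash
python3 tip.py
```

```text
[ 0.43876571 -0.1320321   0.02624571] 0.05986980790413592 [-0.38757288  0.40076872  0.03588518] 6.25
-1 173 tip z [0.06   0.0602 0.061  0.0612 0.0612 0.0614 0.0619 0.063 ] x range low 0.3936 0.4075
1 140 tip z [0.059  0.0595 0.0604 0.0615 0.0618 0.0627 0.0635 0.0646] x range low 0.4683 0.482
```

>>> {"api": "step_arm", "payload": {
  "moves": [
    [[0, 0, 0, 0, 1], [0, 0, 0, 0, 1], [0, 0, 0, 0, 1], [0, 0, 0, 0, 1], [0, 0, 0, 0, 1], [0, 0, 0, 0, 1], [0, 0, 0, 0, 1], [0, 0, 0, 0, 1]]
  ]
}}

```text
clock: 7.05
tool_pos: [0.4391, -0.132, 0.0267]
orientation: [-180.0, -0.0, -92.8]
force: [-0.7, 0.1, 0.4]
opening: 0.0177
gripper_force: 30.0
```

>>> {"api": "step_arm", "payload": {
  "moves": [
    [[-0.07, -1.2, 0, -0.005, 1], [-0.07, -1.2, 0, -0.005, 1], [-0.07, -1.2, 0, -0.005, 1], [-0.07, -1.2, 0, -0.005, 1], [-0.07, -1.2, 0, -0.005, 1], [-0.08, -1.2, 0, -0.005, 1], [-0.08, -1.2, 0, -0.005, 1], [-0.08, -1.2, 0, -0.005, 1], [-0.08, -1.2, 0, -0.005, 1], [0, 0, 0, 0, 1]]
  ]
}}

```text
clock: 8.05
tool_pos: [0.432, -0.2418, 0.0266]
orientation: [180.0, -0.0, -95.5]
force: [-0.7, -2.1, 0.5]
opening: 0.0178
gripper_force: 30.0
```

Run:
```python
from h import *
S,d=snap('side','s5.png')
cv2.imwrite('pics/x5.png',cv2.resize(S[190:290,235:325],None,fx=6,fy=6,interpolation=cv2.INTER_CUBIC))
o=ctrl.get_obs();print(o['tool_pos'],o['orientation'],o['opening'],o['force'])
for u,v in((262,240),(285,222),(283,245),(262,222)):print(dep('side',d,u,v))
```

```text
[ 0.4320937  -0.24123469  0.02661604] [ 1.79977183e+02 -3.40446832e-02 -9.54593458e+01] 0.0178792089210327 [-0.60024261 -1.68499321  0.58664342]
[ 0.40199385 -0.21990261  0.02219037]
[ 0.46298483 -0.15369873  0.03741974]
[ 0.457193   -0.27608407  0.04588255]
[ 0.40489285 -0.24788331  0.09531686]
```

View pics/x5.png

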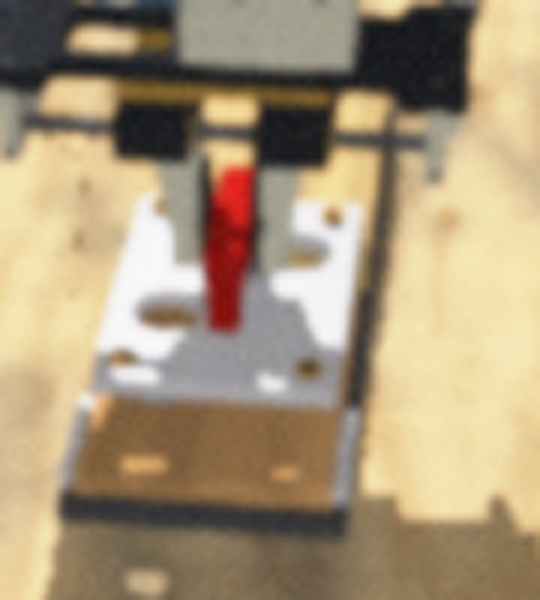

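The side crop shows the plate held level and square on the runway. The near bushings are at (122,357) and (309,368), the far-right one at (333,216), and hole b at (168,310). I'll cross-check the remaining distance from this view.

Run:
```python
from h import *
s0=lambda x,y:((x+.5)/6-.5+240,(y+.5)/6-.5+190)
s1=lambda x,y:((x+.5)/6-.5+235,(y+.5)/6-.5+190)
z=.047
A=np.array([onz('side',*s0(*q),z)for q in[(302,221),(129,215),(310,93)]])
B=np.array([onz('side',*s1(*q),z)for q in[(309,368),(122,357),(333,216)]])
print(B-A)
an=lambda v:np.degrees(np.arctan2(v[1],v[0]))
print(an(A[0]-A[1]),an(B[0]-B[1]),an(A[0]-A[2]),an(B[0]-B[2]))
C=B[0]-B[1];C=(B[1]+B[2])/2 # centre = mean of diagonal bushings
y=np.radians(-95.4);d=np.array([np.cos(y),np.sin(y)])
P=np.mean([onz('side',*s0(*q),.038)for q in[(262,298),(130,358)]],0)[:2]+.005*d
print('centre',C,'target',P,'remaining',P-C[:2])
```

```text
[[-0.01120245 -0.11085734  0.        ]
 [-0.00982105 -0.1081458   0.        ]
 [-0.00542431 -0.11290394  0.        ]]
-3.297719415283914 -5.393777208191711 -92.90617677382481 -95.81827420915295
centre [ 0.43254657 -0.24133457  0.047     ] target [ 0.43020227 -0.26629768] remaining [-0.0023443  -0.02496311]
```

>>> {"api": "step_arm", "payload": {
  "moves": [
    [[-0.05, -0.7, 0, 0, 1], [-0.05, -0.7, 0, 0, 1], [-0.05, -0.6, 0, 0, 1], [-0.05, -0.5, 0, 0, 1], [0, 0, 0, 0, 1], [0, 0, 0, 0, 1]]
  ]
}}

```text
clock: 8.7
tool_pos: [0.4301, -0.265, 0.0264]
orientation: [180.0, 0.0, -95.4]
force: [0.1, -0.9, -3.2]
opening: 0.0177
gripper_force: 30.0
```

>>> {"api": "step_arm", "payload": {
  "moves": [
    [[0, -0.15, 0, 0, 1], [0, 0, 0, 0, 1], [0, 0, 0, 0, 6], [0, 0, 0, 0, 6], [0, 0, 0, 0, 6], [0, 0, 0, 0, 6], [0, 0, 0, 0, 6], [0, 0, 0, 0, 6], [0, 0, 0, 0, 6], [0, 0, 0, 0, 6]]
  ]
}}

```text
clock: 9.7
tool_pos: [0.4304, -0.2665, 0.0267]
orientation: [-180.0, 0.0, -95.4]
force: [-1.2, -0.4, 0.1]
opening: 0.0596
gripper_force: 0.0
```

Run:
```python
from h import *
S,d=snap('side','s6.png')
cv2.imwrite('pics/x6.png',cv2.resize(S[190:290,235:325],None,fx=6,fy=6,interpolation=cv2.INTER_CUBIC))
o=ctrl.get_obs();print(o['tool_pos'],o['opening'],o['force'],o['gripper_force'])
```

```text
[ 0.43041888 -0.26647718  0.02668264] 0.05963550774495593 [-0.1001953   0.1088159   0.13395771] 0.0
```

View pics/x6.png

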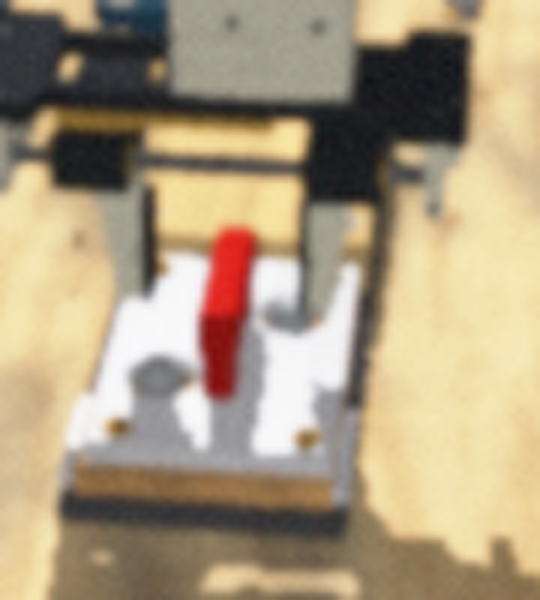

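The side crop shows grey pins in both holes, at (160,378) and (288,315), and the plate has dropped. I'll raise the arm clear, then check from above.

>>> {"api": "step_arm", "payload": {
  "moves": [
    [[0, 0, 1.5, 0, 6], [0, 0, 2.5, 0, 6], [0, 0, 4, 0, 6], [0, 0, 4, 0, 6], [0, 0, 4, 0, 6], [0, 0, 4, 0, 6], [0, 0, 0, 0, 6]]
  ]
}}

```text
clock: 10.45
tool_pos: [0.4333, -0.2678, 0.2327]
orientation: [-179.5, -0.2, -95.3]
force: [0.3, 0.2, -0.6]
opening: 0.0601
gripper_force: 0.0
```

>>> {"api": "step_arm", "payload": {
  "moves": [
    [[0.3, 4, 0, 0, 6], [0.3, 4, 0, 0, 6], [0.3, 4, 0, 0, 6], [0.3, 4, 0, 0, 6], [0.3, 4, 0, 0, 6], [0.3, 4, 0, 0, 6], [0.3, 4, 0, 0, 6], [0, 4, 0, 0, 6], [0, 0, 0, 0, 6]]
  ]
}}

```text
clock: 11.35
tool_pos: [0.4514, 0.0571, 0.2263]
orientation: [180.0, 0.0, -95.2]
force: [-1.2, -0.6, -0.6]
opening: 0.0597
gripper_force: 0.0
```

Run:
```python
from h import *
T,d=snap('top')
cv2.imwrite('pics/x7.png',cv2.resize(T[190:256,228:356],None,fx=6,fy=6,interpolation=cv2.INTER_CUBIC))
K,e,oo=cam('top');R=Ro.from_euler('xyz',oo,degrees=True).as_matrix()
v,u=np.mgrid[0:420,0:560];P=e+(np.stack([u,v,np.ones_like(u)],-1)@np.linalg.inv(K).T@R.T)*d[...,None]
q=P[200:246,290:345].reshape(-1,3);q=q[(q[:,2]>.0225)&(q[:,2]<.034)&(abs(q[:,0]-.43)<.045)&(abs(q[:,1]+.266)<.065)]
c=np.linalg.lstsq(np.c_[q[:,:2]-q[:,:2].mean(0),np.ones(len(q))],q[:,2],rcond=None)[0];print(len(q),c)
```

```text
1273 [ 0.00029408 -0.00027734  0.02873522]
```

View pics/x7.png

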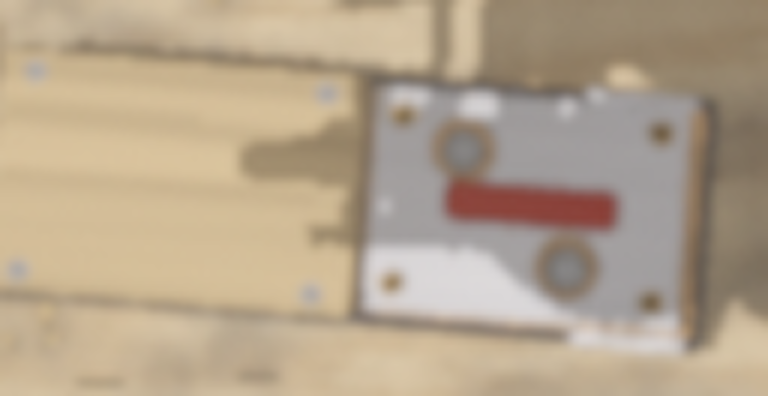

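The top view shows both pins centred in their holes, at crop (463,150) and (567,267). The plate is flat with its upper face at 28.7 mm, so I'll hand in.

```bash
python3 -c "
from h import *
print(close_job())"
```

```text
the job is handed in; nothing more can be done
None
```

The template lies flat on the workpiece with both holes centred on their pins, the gripper has let go and moved clear, and I handed the job in at about 11.4 s; no verdict came back, and I did not re-check the tool positions by camera.

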